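Unclip the cover of the blue suction-filter box

ROBOT

A 6-joint arm with a two-finger parallel gripper is mounted at the origin on a cart in front of the work surface, level with it; the furniture and walls round the work are solid. World frame = base frame: x ahead of the robot, y to its left, z up, the work surface at z = 0. Lengths are in mm, angles in degrees, forces in N, time in s.
With the tool pointing down it reaches from about 300 to 850 mm from the base axis. Payload 4.2 kg.
Tool frame: the origin (TCP) lies on the centre line of the jaws, within the pads' length; the fingertips stand 8 mm ahead of it and the grasp point (between the pads) lies 11 mm behind it; z points along the fingers, y is the line along which they close (so a half turn about z gives the same grasp; the last joint's range is limited). The gripper opens to 91 mm and grips with 3 to 60 N. Pads are 32 mm wide; open, the fingers measure 118 mm over their backs; the gripper's body (76 mm by 178 mm) begins 60 mm behind the grasp point.
Start: joints at [63.827, 18.312, 89.639, -0, 72.044, -1.146], TCP at [243.253, 521.028, 221.976] pointing down, gripper open.
Joint ranges: [-177.97, 177.97], [-48.28, 115.42], [12.27, 149.76], [-77.06, 257.06], [2.81, 150.46], [-146.56, 146.56]. Speed limits (degrees/s): [147.25, 147.25, 180, 180, 180, 180].

INTERFACE

Orientations are given as [roll, pitch, yaw] about the fixed x, y, z axes, in that order (R = Rz(yaw) Ry(pitch) Rx(roll)).
In Python, from workcell import telemetry, eyes, ticket gives the robot as it stands. The module is installed in compiled form; this text tells all that it offers.
- The arm moves only by the shell command python3 -m crank 'ROWS' [OPENING] [FORCE]. ROWS is JSON, a list of rows, each an object of numbers: "dx", "dy", "dz": the shift along the world's x, y, z normalised to -1 to 1, where 1 is 80 cm; "yaw": the turn about the world's z normalised to -1 to 1, where 1 is 5 degrees. A call has 1 to 10 rows; each row shifts and turns the commanded pose from where the row before left it; what a row does not reach is not made up. A row lasts 1/8 s, in which the tool goes at most 62.5 mm and 10.7 degrees, less where a joint would pass 70% of its speed; a pose out of reach is approached as far as the arm can. A call with a number of a shift or a turn outside -1 to 1 is refused whole. A call with a gripper value outside its range is refused whole. OPENING is the opening, from 0 (shut) to 1 (fully open), set as the call begins (- or left out, the last holds). The fingers move at their own pace and stop on an object; FORCE is the grip in N (left out, the last holds). Time passes only in rows, so rows that do not move let the fingers close. It gives the time, the measured TCP pose, the force, the opening and the grip force at its end, in the units of the state.
- telemetry.state(): the state, without advancing time (a new reading comes with each control period).
- eyes.grab_frame(name): name is "scene" or "top"; returns the picture (420x560x3 uint8, red, green, blue); there is no depth.
- eyes.calibration(name): a dict with "camera_matrix" (3x3 intrinsics, pixels), "world_from_camera" (4x4, takes a point from camera to world coordinates). Camera axes: x right, y down, z forward; pixel columns grow to the right and rows downward; lengths in mm; the calibration is good to about 2 mm. A picture is of the moment at which its call begins. calibration takes no time and is no camera call.
- ticket.job_done(): hands the job in; it is judged then, once.
The state is a dict: "time_s": time; "qpos": joint angles; "qvel": joint speeds; "effort": joint torques, N m; "ee_pos": TCP position; "ee_rot": TCP orientation; "force": force on the tool from outside, world axes, zero at the start; "torque": the same for the moment, N m; "gripper_width": finger opening in mm; "gripper_force": force on a finger pad.
Only numpy, scipy, OpenCV 4.12 (cv2) and the standard library are available. Lean on these libraries where they do the work, as an engineer would, in place of code of your own. Each camera call takes 0.05 s, during which the arm holds its last target. There are 200 camera calls.

TASK

The filter in the blue box is due for a change. Press the two yellow tabs on the blue box's cover towards each other to unclip it, lift the cover off and set it down the right way up, flat in the middle of the black mat. Leave the red box closed and its cover where it is.

Things in the scene. Friction and masses are not known exactly. Their poses are not given: they have to be found in the camera images.
- blue_box: blue filter box, 96 x 84 mm, 45 mm high, fixed; swaps places with the red one. Origin: centre of its underside, z = 0. Ledges inside hold the hooks of its cover's two tabs: the cover comes out, straight up, only while both tabs are pressed in by 5 mm or more; lift 25 mm to clear. Each tab slides 7 mm inward to a firm stop on a spring (5 N fully in; squeeze and carry with 20 to 40 N).
- blue_cover: grey cover (0.1 kg), plate 85 (x) x 73 (y) x 5 mm, flush with the box's rim. Origin: centre of the plate's underside, z = 0.040 when closed; z up. Two upright yellow tabs, 24 mm wide in x, 5 mm thick, outer faces at y = +22 and -22 mm (+15, -15 pressed), rise to 39 mm above the origin; squeeze them along y. Feet reach 14 mm below the origin; it stands on them once off.
- mat: black rubber mat with a thin white border line, 130 x 130 mm, 3 mm thick, fixed on the board nearer the robot than the boxes. Origin: centre of its underside, z = 0; its top is at z = 0.003, so the cover standing on it has its origin at z = 0.017.
- red_cover: grey cover of the red box, with the same yellow tabs; box and cover are otherwise twins of the blue ones. Must stay closed. Origin as for the blue cover.
Things that resemble listed ones, but are neither listed nor needed, are in the scene too. What is shaped like the blue_cover but pink is not meant.

How it is judged (in metres and radians):
At the end, for the whole second after the job is handed in: The blue box's cover stands at rest on the black mat, right way up and level within 7 degrees, its centre within 30 mm of the mat's centre, turned any way; the red box's cover is still in place within 15 mm (horizontal distance between blue_cover and mat below 0.03 m and z of blue_cover in the frame of mat between 0.012 and 0.022 m and angle between blue_cover's own z axis and vertical below 0.12 rad and linear speed of blue_cover below 0.02 m/s and distance of red_cover from where it was at the start of the episode below 0.015 m); the robot touches nothing.
It fails at once if the red box's cover is moved by more than 15 mm (distance of red_cover from where it was at the start of the episode above 0.015 m).
It also fails if it takes over 40 s, if anything falls off the work surface, if the arm or the gripper's body presses on something with over 40 N, if the wrist force passes 120 N, or if a joint passes its speed limit or range.

## Working session

There is one attempt and no reset: what is moved stays moved. The work goes in short steps, Python scripts to look and compute and a shell command to move; the robot and the scene stay as the last step left them, time stands still between calls to the robot, and variables do not carry over. Pictures are saved under pics/ and viewed, at most 10 in all, crops included, and the job is handed in when it is done.

```bash
mkdir -p pics; python3 - <<'E'
from workcell import telemetry, eyes
import cv2,numpy as np
for n in("scene","top"):
    f=eyes.grab_frame(n); cv2.imwrite(f"pics/{n}0.png",f[:,:,::-1]); c=eyes.calibration(n); print(n,np.round(c["camera_matrix"],1).tolist(),np.round(c["world_from_camera"],3).tolist())
s=telemetry.state();print(s["time_s"],s["ee_pos"],s["ee_rot"],s["gripper_width"])
E
```

```text
scene [[397.8, 0.0, 281.6], [0.0, 397.8, 205.1], [0.0, 0.0, 1.0]] [[0.537, -0.637, 0.554, 54.249], [-0.844, -0.416, 0.339, -249.541], [0.014, -0.649, -0.76, 719.847], [0.0, 0.0, 0.0, 1.0]]
top [[529.2, 0.0, 283.7], [0.0, 529.2, 207.4], [0.0, 0.0, 1.0]] [[0.021, -0.989, 0.146, 384.654], [-1.0, -0.024, -0.017, 69.114], [0.02, -0.145, -0.989, 1222.018], [0.0, 0.0, 0.0, 1.0]]
0.1 [243.04835968 520.63112991 221.21348598] [-1.79909292e+02 -1.42747090e-03  1.54975297e+02] 91.29852196786675
```

View pics/scene0.png

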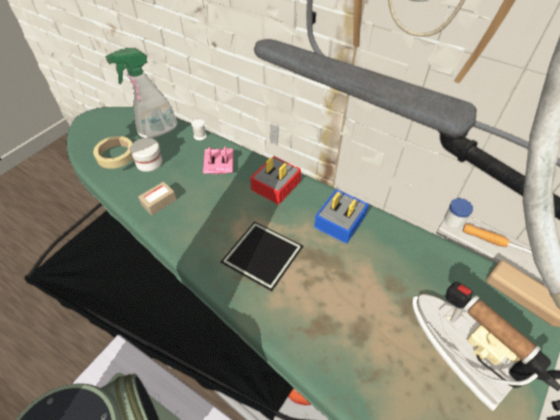

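View pics/top0.png

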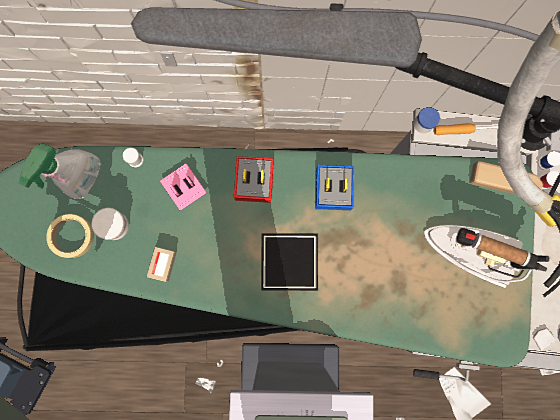

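The top view shows the blue box at (335,187), the red box at (254,179), the mat at (290,262) and a pink look-alike at (184,185). The scene view shows the blue box at (342,215), the red box at (276,180), the mat at (262,255) and the pink one at (218,160). A grey padded board hangs behind the boxes. Only the cover in the blue-walled box fits the task. I'll confirm that in a crop while measuring.

```bash
cat > h.py <<'E'
import cv2,numpy as np
from workcell import eyes,telemetry
def ray(n,p):
    c=eyes.calibration(n);K=np.array(c["camera_matrix"]);T=np.array(c["world_from_camera"])
    d=T[:3,:3]@np.linalg.solve(K,[p[0],p[1],1]);return T[:3,3],d/np.linalg.norm(d)
def plane(n,p,z):
    o,d=ray(n,p);return o+d*(z-o[2])/d[2]
def tri(p1,p2):
    a,u=ray("top",p1);b,v=ray("scene",p2)
    s=np.linalg.lstsq(np.c_[u,-v],b-a,rcond=None)[0];P,Q=a+s[0]*u,b+s[1]*v
    return (P+Q)/2,np.linalg.norm(P-Q)
def blobs(img,lo,hi,amin,roi=None):
    m=cv2.inRange(cv2.cvtColor(img,cv2.COLOR_RGB2HSV),lo,hi)
    if roi:
        k=np.zeros_like(m);x0,y0,x1,y1=roi;k[y0:y1,x0:x1]=255;m&=k
    n,_,st,ce=cv2.connectedComponentsWithStats(m);return m,[(st[i].tolist(),ce[i]) for i in range(1,n) if st[i][4]>=amin]
E
python3 - <<'E'
from h import *
np.set_printoptions(precision=1,suppress=True)
R={"top":(305,155,365,220),"scene":(305,180,380,250)}
crops=[]
for n in R:
    f=cv2.cvtColor(cv2.imread(f"pics/{n}0.png"),cv2.COLOR_BGR2RGB)
    for col,lo,hi in(("blue",(105,120,60),(125,255,255)),("yel",(20,120,80),(35,255,255))):
        m,b=blobs(f,lo,hi,8,R[n]);print(n,col,[(s,c.round(1)) for s,c in b])
        if col=="blue":
            h=cv2.convexHull(cv2.findNonZero(m));r=cv2.minAreaRect(h);print(r)
            if n=="top":
                for p in cv2.boxPoints(r):print("  z45",plane(n,p,45))
        else:
            for s,c in b:print("  z77",plane(n,c,77))
    x0,y0,x1,y1=R[n];crops.append(cv2.resize(f[y0-15:y0+65,x0-75 if n=="top" else x0-70:x0+65 if n=="top" else x0+70],(560,330 if n=="top" else 260),interpolation=cv2.INTER_CUBIC))
    mr={"top":(250,225,330,300),"scene":(215,215,310,295)}[n]
    m,b=blobs(f,(0,0,0),(180,255,45),200,mr);h=cv2.convexHull(cv2.findNonZero(m));
    q=cv2.approxPolyDP(h,8,True)[:,0];print("mat",[plane(n,p,3)[:2] for p in q],np.mean([plane(n,p,3)[:2] for p in q],0))
cv2.imwrite("pics/crop.png",np.vstack(crops)[:,:,::-1])
for a,b in(((135,25),(258,48)),((418,40),(472,112))):print("board",tri(a,b))
E
```

```text
top blue [([315, 165, 39, 45, 446], array([333.1, 190.5]))]
((334.0, 187.0), (44.0, 38.0), 90.0)
  z45 [657.2 -19.8  45. ]
  z45 [ 659.5 -106.6   45. ]
  z45 [ 558.1 -106.8   45. ]
  z45 [556.  -21.1  45. ]
top yel [([326, 178, 4, 13, 46], array([327.5, 183.8])), ([343, 178, 4, 14, 37], array([344.7, 184.9]))]
  z77 [608.2 -45.4  77. ]
  z77 [606.7 -83.5  77. ]
mat [array([378. , -31.2]), array([375.3,  94.1]), array([500.8,  97.5]), array([503.7, -27.3])] [439.4  33.3]
scene blue [([315, 190, 54, 53, 708], array([338. , 224.1]))]
((340.0015869140625, 215.0877227783203), (44.24380111694336, 44.243797302246094), 25.559965133666992)
scene yel [([332, 193, 7, 16, 70], array([335.1, 200.9])), ([347, 200, 9, 17, 74], array([350.7, 208.4]))]
  z77 [595.6 -52.5  77. ]
  z77 [594.8 -90.   77. ]
mat [array([490. , -16.4]), array([390. , -20.1]), array([374.7,  91.1]), array([488.6,  86. ])] [435.8  35.2]
board (array([931.5, 378.9, 147.4]), np.float64(0.5463680363255883))
board (array([ 893.8, -219.8,  193.2]), np.float64(1.9265145265194878))
```

View pics/crop.png

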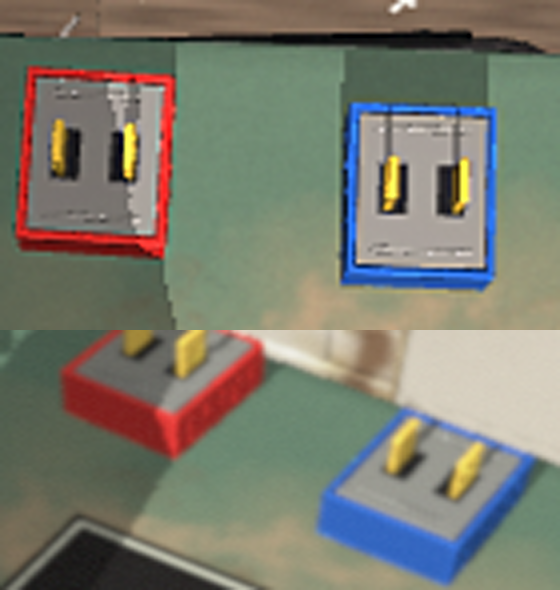

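The crop confirms it: the right-hand box with blue walls is the one. Its tabs are at (327,184) and (345,185) in the top view, along world y, with their centre near (607,-64). The left box is red and gets left alone. The hanging board is at x≈900 and out of the way.

```bash
python3 -m crank '[{"dx":0.03,"dy":-0.05,"yaw":0.5},{"dx":0.03,"dy":-0.05,"yaw":0.5},{"dx":0.03,"dy":-0.05,"yaw":0.5},{"dx":0.03,"dy":-0.05,"yaw":0.5},{"dx":0.03,"dy":-0.05,"yaw":0.5},{"dx":0.03,"dy":-0.05,"yaw":0.5},{"dx":0.03,"dy":-0.05,"yaw":0.5},{"dx":0.03,"dy":-0.05,"yaw":0.5},{"dx":0.03,"dy":-0.05,"yaw":0.5},{"dx":0.03,"dy":-0.05,"yaw":0.5}]' 1 30
python3 - <<'E'
from h import *
np.set_printoptions(precision=1,suppress=True)
I={n:cv2.cvtColor(cv2.imread(f"pics/{n}0.png"),cv2.COLOR_BGR2RGB) for n in("top","scene")}
P={}
for n,R in {"top":(305,155,365,220),"scene":(305,180,380,250)}.items():
    m,b=blobs(I[n],(20,120,80),(35,255,255),8,R)
    P[n]=[c for s,c in b]
    m,_=blobs(I[n],(105,120,60),(125,255,255),8,R);print(n,cv2.approxPolyDP(cv2.convexHull(cv2.findNonZero(m)),2,True)[:,0].tolist())
for a,b in zip(P["top"],P["scene"]):print(tri(a,b))
E
```

```text
top [[350, 209], [315, 208], [317, 165], [353, 166], [353, 205]]
scene [[368, 205], [363, 218], [346, 242], [315, 227], [316, 214], [335, 190]]
(array([611.6, -47. ,  58.2]), np.float64(0.6911796118033029))
(array([610.1, -85.7,  59. ]), np.float64(0.4088341561835744))validation failed for argument at $[0]...
```

The row was refused, so nothing moved. I'll try again with every field given. The triangulated tabs are 38.7 mm apart (39 expected), centred at (611,-66) at mid-tab height, which is plausible.

```bash
python3 -m crank '[{"dx":0.03,"dy":-0.05,"dz":0,"yaw":0.5},{"dx":0.03,"dy":-0.05,"dz":0,"yaw":0.5}]' 1 30 2>&1 | tail -5
```

```text
ee_pos: [291.4, 440.1, 221.3]
ee_rot: [-179.9, -0.0, 160.1]
force: [0.5, -0.7, -0.0]
gripper_width: 91.1
gripper_force: 0.0
```

Each row needs all four fields. Carrying on.

```bash
python3 -m crank '[{"dx":0.03,"dy":-0.05,"dz":0,"yaw":0.5},{"dx":0.03,"dy":-0.05,"dz":0,"yaw":0.5},{"dx":0.03,"dy":-0.05,"dz":0,"yaw":0.5},{"dx":0.03,"dy":-0.05,"dz":0,"yaw":0.5},{"dx":0.03,"dy":-0.05,"dz":0,"yaw":0.5},{"dx":0.03,"dy":-0.05,"dz":0,"yaw":0.5},{"dx":0.03,"dy":-0.05,"dz":0,"yaw":0.5},{"dx":0.03,"dy":-0.05,"dz":0,"yaw":0.5},{"dx":0.03,"dy":-0.05,"dz":0,"yaw":0},{"dx":0.03,"dy":-0.05,"dz":0,"yaw":0}]' 1 30
python3 -m crank '[{"dx":0.03,"dy":-0.05,"dz":0,"yaw":0},{"dx":0.03,"dy":-0.05,"dz":0,"yaw":0},{"dx":0,"dy":0,"dz":0,"yaw":0},{"dx":0,"dy":0,"dz":0,"yaw":0}]' 1 30
```

```text
time_s: 1.6
ee_pos: [531.7, 39.6, 221.6]
ee_rot: [180.0, -0.0, 180.0]
force: [0.6, 0.1, 0.2]
gripper_width: 91.1
gripper_force: 0.0
time_s: 2.1
ee_pos: [578.6, -38.6, 221.4]
ee_rot: [180.0, -0.1, 180.0]
force: [-0.3, -0.6, 0.5]
gripper_width: 91.2
gripper_force: 0.0
```

```bash
python3 -m crank '[{"dx":0.04,"dy":-0.034,"dz":0,"yaw":0},{"dx":0,"dy":0,"dz":-0.05,"yaw":0},{"dx":0,"dy":0,"dz":-0.05,"yaw":0},{"dx":0,"dy":0,"dz":-0.04,"yaw":0},{"dx":0,"dy":0,"dz":0,"yaw":0},{"dx":0,"dy":0,"dz":0,"yaw":0}]' 1 30
python3 - <<'E'
from h import *
f=eyes.grab_frame("scene");g=eyes.grab_frame("top")
cv2.imwrite("pics/above.png",np.hstack([cv2.resize(f[130:270,270:410],(400,400)),cv2.resize(g[115:235,270:390],(400,400))])[:,:,::-1])
E
```

```text
time_s: 2.85
ee_pos: [612.0, -65.4, 111.5]
ee_rot: [-180.0, 0.1, -180.0]
force: [0.0, -0.1, 0.9]
gripper_width: 90.7
gripper_force: 0.0
```

View pics/above.png

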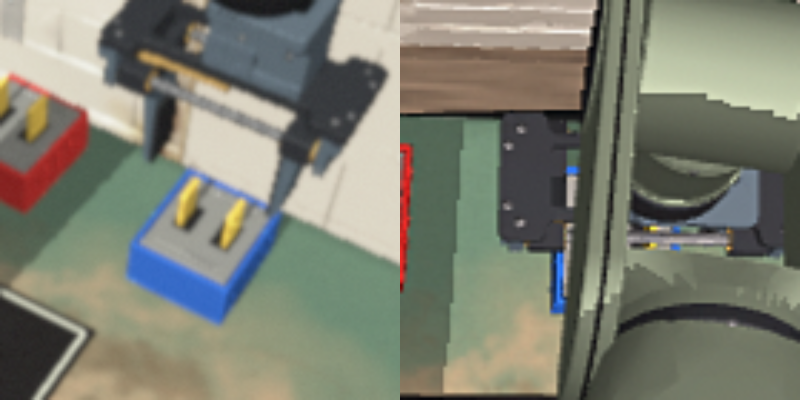

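The fingers straddle the two tabs of the blue box (tabs near (188,203) and (233,222) in the left crop). The red box is clear. Next: descend and close.

```bash
python3 -m crank '[{"dx":0,"dy":0,"dz":-0.025,"yaw":0},{"dx":0,"dy":0,"dz":-0.025,"yaw":0},{"dx":0,"dy":0,"dz":-0.015,"yaw":0},{"dx":0,"dy":0,"dz":0,"yaw":0},{"dx":0,"dy":0,"dz":0,"yaw":0}]' 1 30
python3 -m crank '[{"dx":0,"dy":0,"dz":0,"yaw":0},{"dx":0,"dy":0,"dz":0,"yaw":0},{"dx":0,"dy":0,"dz":0,"yaw":0},{"dx":0,"dy":0,"dz":0,"yaw":0},{"dx":0,"dy":0,"dz":0,"yaw":0},{"dx":0,"dy":0,"dz":0,"yaw":0},{"dx":0,"dy":0,"dz":0,"yaw":0},{"dx":0,"dy":0,"dz":0,"yaw":0}]' 0 30
```

```text
time_s: 3.58
ee_pos: [612.0, -66.3, 59.0]
ee_rot: [-180.0, 0.1, 180.0]
force: [-0.8, 0.9, 0.3]
gripper_width: 91.1
gripper_force: 0.0
time_s: 4.58
ee_pos: [611.4, -66.2, 58.1]
ee_rot: [180.0, 0.0, 180.0]
force: [0.5, 0.5, 0.6]
gripper_width: 28.4
gripper_force: 30.0
```

The width is 28.4 mm at 30 N, about the 30 mm expected with both tabs pressed. Lifting gently.

```bash
python3 -m crank '[{"dx":0,"dy":0,"dz":0.006,"yaw":0},{"dx":0,"dy":0,"dz":0.006,"yaw":0},{"dx":0,"dy":0,"dz":0,"yaw":0}]'
python3 -m crank '[{"dx":0,"dy":0,"dz":0.015,"yaw":0},{"dx":0,"dy":0,"dz":0.02,"yaw":0},{"dx":0,"dy":0,"dz":0.03,"yaw":0},{"dx":0,"dy":0,"dz":0.04,"yaw":0},{"dx":0,"dy":0,"dz":0,"yaw":0},{"dx":0,"dy":0,"dz":0,"yaw":0}]'
python3 - <<'E'
from h import *
f=eyes.grab_frame("scene")
cv2.imwrite("pics/lift.png",cv2.resize(f[110:290,210:410],(600,540))[:,:,::-1])
E
```

```text
time_s: 4.95
ee_pos: [611.6, -66.2, 68.1]
ee_rot: [-180.0, 0.1, 180.0]
force: [0.2, 0.3, -1.0]
gripper_width: 28.6
gripper_force: 30.0
time_s: 5.7
ee_pos: [610.8, -66.1, 151.4]
ee_rot: [180.0, -0.0, 180.0]
force: [-0.6, -0.0, -1.7]
gripper_width: 28.9
gripper_force: 30.0
```

View pics/lift.png

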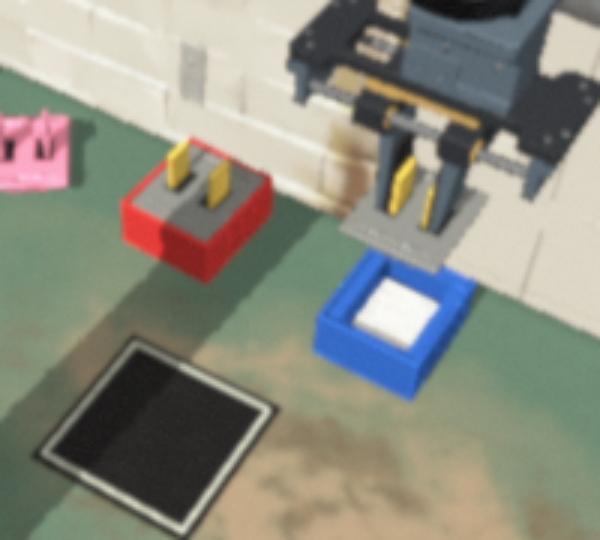

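The cover is off and level in the jaws. The open blue box shows its white filter, and the red box is still closed. Now to the mat at (439,33): shift -172, +99, then down 116.

```bash
python3 -m crank '[{"dx":-0.04,"dy":0.023,"dz":0,"yaw":0},{"dx":-0.044,"dy":0.025,"dz":0,"yaw":0},{"dx":-0.044,"dy":0.025,"dz":0,"yaw":0},{"dx":-0.044,"dy":0.025,"dz":0,"yaw":0},{"dx":-0.044,"dy":0.026,"dz":0,"yaw":0},{"dx":0,"dy":0,"dz":0,"yaw":0},{"dx":0,"dy":0,"dz":-0.05,"yaw":0},{"dx":0,"dy":0,"dz":-0.05,"yaw":0},{"dx":0,"dy":0,"dz":-0.02,"yaw":0},{"dx":0,"dy":0,"dz":0,"yaw":0}]'
python3 -m crank '[{"dx":0,"dy":0,"dz":-0.01,"yaw":0},{"dx":0,"dy":0,"dz":-0.01,"yaw":0},{"dx":0,"dy":0,"dz":0,"yaw":0},{"dx":0,"dy":0,"dz":0,"yaw":0}]'
```

```text
time_s: 7.0
ee_pos: [437.9, 32.7, 54.0]
ee_rot: [-180.0, -0.2, 180.0]
force: [0.7, -0.1, -1.5]
gripper_width: 28.6
gripper_force: 30.0
time_s: 7.5
ee_pos: [438.6, 33.0, 39.8]
ee_rot: [180.0, 0.0, 180.0]
force: [0.4, 1.1, -1.2]
gripper_width: 29.1
gripper_force: 30.0
```

```bash
python3 -m crank '[{"dx":0,"dy":0,"dz":-0.004,"yaw":0},{"dx":0,"dy":0,"dz":0,"yaw":0},{"dx":0,"dy":0,"dz":0,"yaw":0}]'
python3 -m crank '[{"dx":0,"dy":0,"dz":-0.002,"yaw":0},{"dx":0,"dy":0,"dz":0,"yaw":0},{"dx":0,"dy":0,"dz":0,"yaw":0}]'
```

```text
time_s: 7.88
ee_pos: [438.5, 33.0, 36.4]
ee_rot: [180.0, 0.0, 180.0]
force: [0.0, -0.5, -1.1]
gripper_width: 28.7
gripper_force: 30.0
time_s: 8.25
ee_pos: [438.7, 33.0, 35.1]
ee_rot: [180.0, 0.0, 180.0]
force: [-1.2, 0.5, 4.7]
gripper_width: 28.8
gripper_force: 30.0
```

Contact: the vertical force went from -1.1 to +4.7 N at the expected height. Releasing, checking the opening, then rising.

```bash
python3 -m crank '[{"dx":0,"dy":0,"dz":0,"yaw":0},{"dx":0,"dy":0,"dz":0,"yaw":0},{"dx":0,"dy":0,"dz":0,"yaw":0},{"dx":0,"dy":0,"dz":0,"yaw":0},{"dx":0,"dy":0,"dz":0,"yaw":0},{"dx":0,"dy":0,"dz":0,"yaw":0}]' 0.8 30
python3 -m crank '[{"dx":0,"dy":0,"dz":0.01,"yaw":0},{"dx":0,"dy":0,"dz":0.03,"yaw":0},{"dx":0,"dy":0,"dz":0.05,"yaw":0},{"dx":0,"dy":0,"dz":0.05,"yaw":0},{"dx":0,"dy":0,"dz":0.05,"yaw":0},{"dx":0,"dy":0.05,"dz":0,"yaw":0},{"dx":0,"dy":0.05,"dz":0,"yaw":0},{"dx":0,"dy":0.05,"dz":0,"yaw":0},{"dx":0,"dy":0.05,"dz":0,"yaw":0},{"dx":0,"dy":0.05,"dz":0,"yaw":0}]'
python3 -m crank '[{"dx":0,"dy":0.05,"dz":0,"yaw":0},{"dx":0,"dy":0.05,"dz":0,"yaw":0},{"dx":0,"dy":0,"dz":0,"yaw":0},{"dx":0,"dy":0,"dz":0,"yaw":0}]'
python3 - <<'E'
from h import *
np.set_printoptions(precision=1,suppress=True)
f=eyes.grab_frame("scene");g=eyes.grab_frame("top")
cv2.imwrite("pics/end.png",np.hstack([cv2.resize(f[130:300,200:370],(400,400)),cv2.resize(g[150:300,220:370],(400,400))])[:,:,::-1])
P={}
for n,im,R in(("top",g,(255,230,325,295)),("scene",f,(220,215,305,290))):
    m,b=blobs(im,(20,110,70),(35,255,255),8,R);P[n]=[c for s,c in b];print(n,P[n])
for a,b in zip(P["top"],P["scene"]):print(tri(a,b))
E
```

```text
time_s: 9.0
ee_pos: [438.4, 33.0, 34.7]
ee_rot: [180.0, -0.0, 180.0]
force: [-0.4, 0.2, -0.5]
gripper_width: 73.1
gripper_force: 0.0
time_s: 10.25
ee_pos: [438.3, 234.3, 187.4]
ee_rot: [180.0, 0.0, 180.0]
force: [0.3, 0.8, 0.7]
gripper_width: 72.9
gripper_force: 0.0
time_s: 10.75
ee_pos: [438.1, 312.4, 186.9]
ee_rot: [-180.0, -0.0, 180.0]
force: [0.8, -0.3, -0.2]
gripper_width: 73.1
gripper_force: 0.0
top [array([281.1, 260.5]), array([298.9, 261.2])]
scene [array([253.5, 239.6]), array([269., 249.])]
(array([438.9,  52.9,  37.9]), np.float64(0.9015010428638854))
(array([438.2,  13.2,  35.7]), np.float64(1.530622441657588))
```

View pics/end.png

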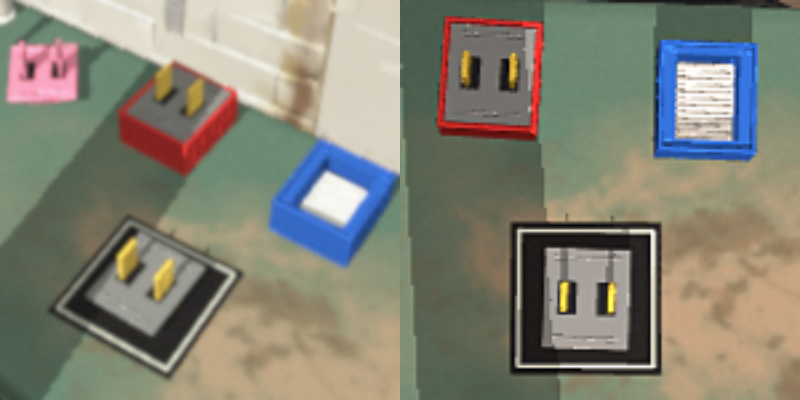

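The cover stands flat in the middle of the mat, with tabs at about (281,261) and (299,261) in the top view and its centre at (438.5,33) against the mat's (439,33). The red box is still closed and the arm is clear.

```bash
python3 -c "
from workcell import ticket
print(ticket.job_done())"
```

```text
the job is handed in; nothing more can be done
None
```

The blue box's cover is off and stands upright and flat in the middle of the black mat, about 1 mm from its centre by the cameras; the red box is still closed, and the job was handed in at about 11 s (no verdict was returned).

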